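# Spice jar back into the carousel, salt shaker round to the front and held

### The arm

A 7-joint arm with a two-finger parallel gripper is mounted at the origin on a cart in front of the work surface, level with it; the furniture and walls round the work are solid. World frame = base frame: x ahead of the robot, y to its left, z up, the work surface at z = 0. Lengths are in m, angles in rad, forces in N, time in s.
With the tool pointing down it reaches from about 0.4 to 0.925 m from the base axis. Payload 4.1 kg.
Tool frame: the origin (TCP) lies between the finger pads, 19 mm behind the fingertips; this is the grasp point; z points along the fingers, y is the line along which they close (so a half turn about z gives the same grasp; the last joint's range is limited). The gripper opens to 85 mm and grips with 20 to 120 N. Pads are 22 mm wide; open, the fingers measure 114 mm over their backs; the gripper's body (76 mm by 85 mm) begins 54 mm behind the grasp point. The pads swing forward as they close: fully open they stand 13 mm farther back than shut.
Start: joints at [-1.448, 0.398, 0.045, 1.537, -0.019, 1.207, -0.051], TCP at [0.143, 0.634, 0.25] pointing down, gripper open.
Joint ranges: [-2.82, 2.82], [-0.49, 2.23], [-1.37, 1.46], [0, 2.46], [-1.36, 4.5], [0.23, 2], [-2.94, 2.94]. Speed limits (rad/s): [2.57, 2.57, 3.14, 3.14, 3.14, 3.14, 3.14].

### API

Orientations are given as a unit quaternion [w, x, y, z].
In Python, from station import get_obs, capture, get_calibration, finish_job gives the robot as it stands. The module is installed in compiled form; this text tells all that it offers.
- The arm moves only by the shell command python3 -m inch 'ROWS' [FORCE]. ROWS is JSON, a list that holds one entry, the list of rows, each a list of 7 numbers: the turn, a rotation vector about the tool's x, y, z each as a share of 90 degrees, from -1 to 1, then the shift along the tool's x, y, z each as a share of 50 mm, from -1 to 1, then the closure, from 0 (fully open) to 1 (shut). In form: [[[rx, ry, rz, dx, dy, dz, grip], ...]]. A call has 1 to 12 rows; each row shifts and turns the commanded pose from where the row before left it, along the tool's axes as they then stand; what a row does not reach is not made up. A row lasts 1/10 s, in which the tool goes at most 50 mm and 8.59 degrees, less where a joint would pass 70% of its speed; a pose out of reach is approached as far as the arm can. A call with a number of a shift or a turn outside -1 to 1 is refused whole. A call with a gripper value outside its range is refused whole. The fingers move at their own pace and stop on an object; FORCE is the grip in N (left out, the last holds). Time passes only in rows, so rows that do not move let the fingers close. It gives the time, the measured TCP pose, the force, the opening and the grip force at its end, in the units of the state.
- get_obs(): the state, without advancing time (a new reading comes with each control period).
- capture(name): name is "scene" or "side" or "wrist"; returns the picture (384x512x3 uint8, blue, green, red); there is no depth.
- get_calibration(name): a dict with "fovy" (degrees; the focal length in pixels is half the picture's height over the tangent of half this angle, whatever the lens; pixels are square), "cx", "cy" (the principal point, pixels), "xyz" and "orientation" of the camera in the world; the wrist camera has in their place "tool_from_camera" (4x4, takes a point from camera to tool coordinates, whose origin is the TCP and whose axes are the flange's). Camera axes: x right, y down, z forward; pixel columns grow to the right and rows downward; lengths in m; the calibration is good to about 2 mm. A picture is of the moment at which its call begins: read the wrist's pose just before it. get_calibration takes no time and is no camera call.
- finish_job(): hands the job in; it is judged then, once.
The state is a dict: "t": time; "joint_positions": joint angles; "qvel": joint speeds; "joint_efforts": joint torques, N m; "tcp_pos": TCP position; "ee_rot": TCP orientation; "force": force on the tool from outside, world axes, zero at the start; "wrist_torque": the same for the moment, N m; "finger_gap": opening from 0.0 (shut) to 1.0 (fully open); "finger_force": force on a finger pad.
Only numpy, scipy, OpenCV 4.12 (cv2) and the standard library are available. Lean on these libraries where they do the work, as an engineer would, in place of code of your own. Each camera call takes 0.05 s, during which the arm holds its last target. There are 200 camera calls.

### The job

Put the spice jar that stands on the chopping board back into the empty ring of the spice carousel, set down gently until you feel it stand on its seat, and let go of it. Then turn the carousel by its knob until the glass salt shaker stands straight in front of the middle post, nearest the worktop's front edge, and finish with the knob still gripped, holding the carousel still so that I can lift the shaker out. Every jar stays upright in its ring.

Things in the scene. Friction and masses are not known exactly. Their poses are not given: they have to be found in the camera images.
- carousel_foot: fixed round foot of the spice carousel, 136 mm across, on the worktop under the tray. Origin: on the carousel's turning axis, at worktop height. Its axes are the room's: -x points straight to the worktop's front edge, which is the 'front' meant in the goal; y to the left
- carousel: turning part of the spice carousel: round wooden tray 236 mm across, its top (the seats) 30 mm over the worktop, a steel post 12 mm thick with five wire rings round it, a wooden knob on top. Origin: on the turning axis at worktop height, z up; its -x axis points to the ring that is empty at the start. Turns without end either way, friction about 0.03 N m, stays where it is left
- empty_seat (a point): middle of the seat under the ring that is empty at the start, on the tray's top, 30 mm over the worktop; turns with the carousel. The five rings lie level, 72 mm over the worktop, wire 3.6 mm thick, clear opening 50 mm across, centred 85 mm from the axis, 72 degrees apart; the other four hold the salt shaker and three spice jars in any order
- knob (a point): middle of the wooden knob on top of the carousel's post: round, 37 mm across, its grip from 152 to 181 mm over the worktop (this point: 166 mm), on the turning axis. The jars' tops are lower than its underside
- used_jar: round spice jar with a dark cap, 41 mm across, 105 mm tall (cap: the upper 21 mm, 40 mm across), 0.07 to 0.18 kg, standing upright and alone on the chopping board. Origin: centre of its underside, z up
- salt_shaker: small glass salt shaker with a domed grey cap, 44 mm across, 90 mm tall: the shortest thing on the carousel, standing in one of its rings. Origin: centre of its underside, z up
- jar_a: round spice jar with a dark cap, 41 mm across, 105 mm tall, standing in a ring of the carousel. Origin: centre of its underside, z up
- jar_b: another such spice jar, 41 mm across, 105 mm tall, standing in a ring of the carousel. Origin: centre of its underside, z up
- jar_c: round spice jar with a dark cap, the same as jar_a, standing in a ring of the carousel. Origin: centre of its underside, z up
- board: wooden chopping board, lying flat to the right of the carousel, 437 mm along x, 220 mm along y, 18 mm thick, fixed. Origin: centre of its underside
- onion: red onion, 78 mm across, 84 mm tall, lying on the far part of the board; a bystander. Origin: under its centre
- garlic: garlic bulb, 53 mm across and tall, lying on the far part of the board; a bystander. Origin: under its centre
- mug: cup with a handle, 59x83x55 mm, at the front left of the worktop, before the sink; a bystander. Origin: under its centre. Behind it, from the far side of the sink, the tall fixed tap reaches over the basin to about x = 0.57 m at y = 0.33 m, up to 0.36 m high: swing the arm past in front of it
Not all that is in view belongs to the job. What is shaped like the used_jar but purple is not meant. What is shaped like the salt_shaker but red is not meant.

How it is judged:
By the outcome, as a careful person would: the job done as asked, in the order asked, and still so for the second after the job is handed in, while the arm keeps its last pose, push and grip.
It also fails if it takes over 51 s, if anything falls off the work surface, if the arm or the gripper's body presses on something with over 40 N, if the wrist force passes 120 N, or if a joint passes its speed limit or range.

## Working session

There is one attempt and no reset: what is moved stays moved. The work goes in short steps, Python scripts to look and compute and a shell command to move; the robot and the scene stay as the last step left them, time stands still between calls to the robot, and variables do not carry over. Pictures are saved under pics/ and viewed, at most 10 in all, crops included, and the job is handed in when it is done.

```bash
mkdir -p pics
cat > h.py <<'E'
import numpy as np,cv2
from station import *
from scipy.spatial.transform import Rotation as R
def q(o): return R.from_quat([o[1],o[2],o[3],o[0]])
def cam(n,obs=None):
    c=get_calibration(n); f=192/np.tan(np.radians(c['fovy'])/2)
    if n=='wrist':
        T=np.array(c['tool_from_camera']); r=q(obs['ee_rot']).as_matrix()
        return f,c['cx'],c['cy'],np.array(obs['tcp_pos'])+r@T[:3,3], r@T[:3,:3]
    return f,c['cx'],c['cy'],np.array(c['xyz']),q(c['orientation']).as_matrix()
def ray(k,u,v):
    f,cx,cy,p,r=k; d=r@np.array([(u-cx)/f,(v-cy)/f,1]); return p,d/np.linalg.norm(d)
def plane(k,u,v,z):
    p,d=ray(k,u,v); return p+d*(z-p[2])/d[2]
def proj(k,X):
    f,cx,cy,p,r=k; c=r.T@(np.array(X)-p); return cx+f*c[0]/c[2],cy+f*c[1]/c[2]
E
python3 - <<'E'
from h import *
o=get_obs();print(o)
ims=[]
for n in('scene','side','wrist'):
    im=capture(n);cv2.imwrite(f'pics/{n}0.png',im);ims.append(im)
    k=cam(n,o);print(n,[np.round(x,3).tolist() for x in k], get_calibration(n))
cv2.imwrite('pics/a.png',cv2.resize(ims[0],(800,600),interpolation=cv2.INTER_CUBIC))
cv2.imwrite('pics/b.png',cv2.resize(ims[1],(800,600),interpolation=cv2.INTER_CUBIC))
E
```

```text
{'t': 0.0, 'joint_positions': array([-1.44802467,  0.39917548,  0.04504328,  1.53789945, -0.0187209 ,
        1.20690457, -0.05063164]), 'qvel': array([ 0.00116183, -0.0004087 ,  0.00022562,  0.0021958 ,  0.00154592,
        0.00069066,  0.00045105]), 'joint_efforts': array([-8.54540826e-05, -4.75137019e+01,  1.36475030e+00, -2.54219699e+01,
        1.16214468e-02,  9.36753902e-03, -4.31128584e-06]), 'tcp_pos': array([0.14281552, 0.63349155, 0.24896565]), 'ee_rot': array([-4.92635258e-05,  1.10577197e-01,  9.93867053e-01, -9.81259835e-04]), 'force': array([ 0.41912441,  0.6072088 , -0.284563  ]), 'wrist_torque': array([-0.00631432, -0.01177677, -0.05313638]), 'finger_force': 0.0, 'finger_gap': 0.9968248491516947}
scene [442.354, 250.997, 182.864, [-0.593, 0.535, 0.826], [[-0.428, -0.432, 0.794], [-0.904, 0.211, -0.373], [-0.006, -0.877, -0.481]]] {'fovy': 46.9257061560375, 'cx': 250.99740420014078, 'cy': 182.8640224687648, 'xyz': array([-0.59293433,  0.53471706,  0.82563669]), 'orientation': array([ 0.27464084, -0.45880774,  0.72791366, -0.42919642])}
side [364.439, 257.908, 190.564,
[... 182 characters left out ...]
yz': array([-0.26433397, -0.53345102,  0.5744605 ]), 'orientation': array([-0.4699672 ,  0.7504087 , -0.38661533,  0.25796551])}
wrist [290.503, 257.264, 189.99, [0.068, 0.649, 0.373], [[0.219, 0.932, 0.287], [0.976, -0.209, -0.066], [-0.002, 0.295, -0.956]]] {'fovy': 66.92328188407404, 'cx': 257.2639143919107, 'cy': 189.98972925802272, 'tool_from_camera': array([[ 4.62017149e-04, -9.55548623e-01, -2.94833201e-01,
         7.66260240e-02],
       [ 9.99999889e-01,  4.14244606e-04,  2.24487050e-04,
        -1.44877531e-03],
       [-9.23752284e-05, -2.94833272e-01,  9.55548708e-01,
        -1.23991976e-01],
       [ 0.00000000e+00,  0.00000000e+00,  0.00000000e+00,
         1.00000000e+00]])}
```

View pics/a.png

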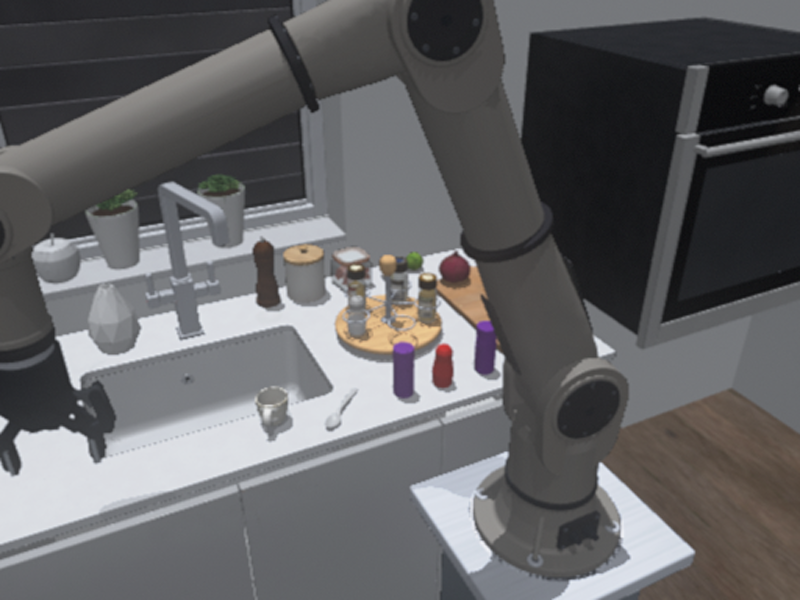

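View pics/b.png

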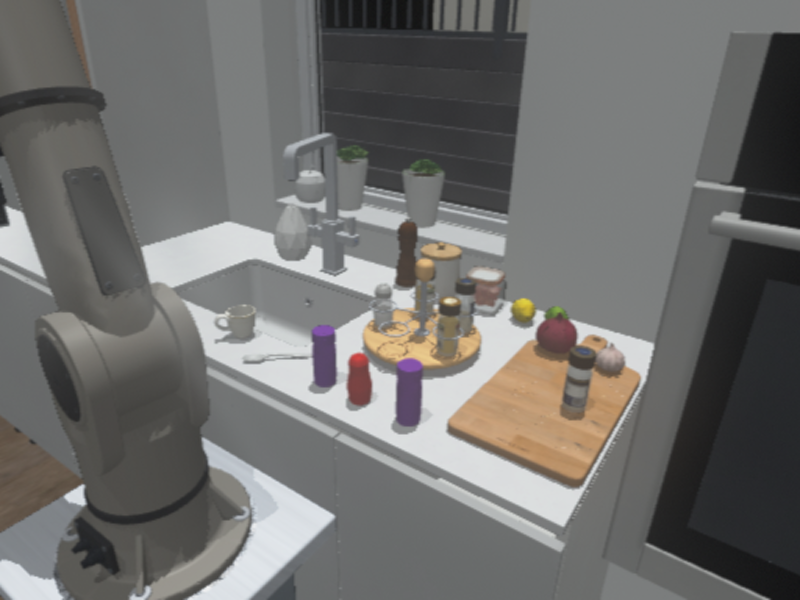

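The side view shows the used jar at about (578,380) on the board and the carousel at (422,338), with its knob at (425,268). The purple and red lookalikes stand in front. I'll enlarge the carousel and jar region.

Run:
```python
from h import *
s=cv2.imread('pics/side0.png');c=cv2.imread('pics/scene0.png')
a=cv2.resize(s[155:275,225:425],(800,480),interpolation=cv2.INTER_CUBIC)
b=cv2.resize(c[155:240,205:305],(706,600),interpolation=cv2.INTER_CUBIC)
cv2.imwrite('pics/c.png',a);cv2.imwrite('pics/d.png',b)
k=cam('side')
# tray mask: wood colour
for n,im,roi in(('side',s,(190,245,225,315)),('scene',c,(180,235,205,290))):
    hsv=cv2.cvtColor(im,cv2.COLOR_BGR2HSV);m=cv2.inRange(hsv,(8,90,90),(25,255,255))
    z=np.zeros_like(m);r=roi;z[r[0]:r[1],r[2]:r[3]]=m[r[0]:r[1],r[2]:r[3]]
    ct=max(cv2.findContours(z,0,1)[0],key=cv2.contourArea)
    pts=cv2.convexHull(ct)[:,0]
    kk=cam(n);P=np.array([plane(kk,u,v,.03)[:2] for u,v in pts])
    (cc,rr)=cv2.minEnclosingCircle(P.astype(np.float32));print(n,cc,rr,ct[:,0].min(0),ct[:,0].max(0))
```

```text
side (0.5741499662399292, -0.012866395525634289) 0.11532261222600937 [233 205] [306 234]
scene (0.5748258829116821, -0.0025460131000727415) 0.11462238430976868 [215 197] [281 225]
```

View pics/c.png

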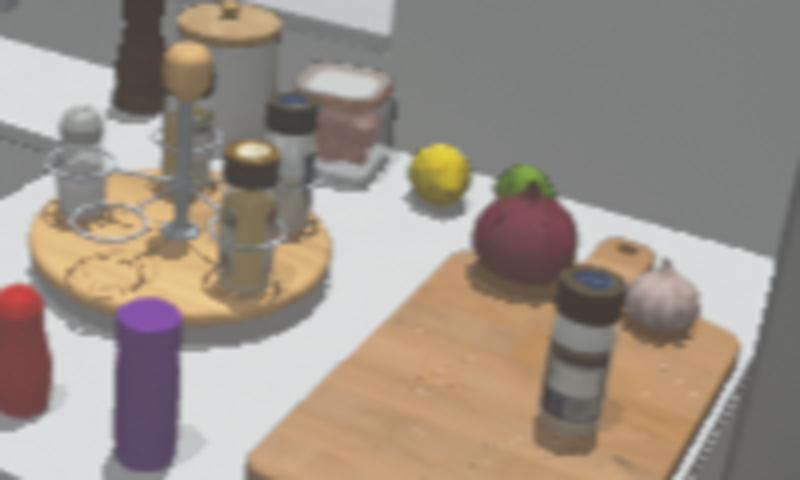

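View pics/d.png

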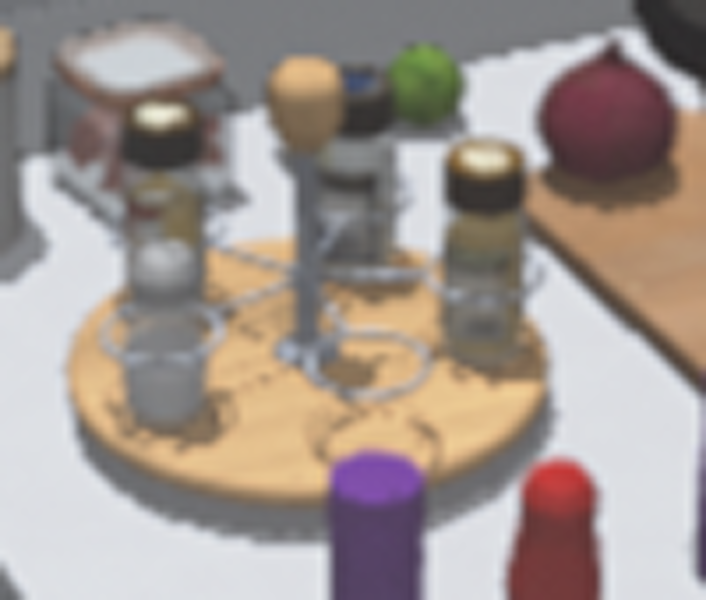

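Crop c confirms the candidates. For the jar, the dark-capped one stands alone on the board at crop c (585,360). The purple ones at c (148,385) and in the full view at (324,355) are the wrong colour. For the shaker, the grey-domed glass one is in the ring at c (82,160), and the red one at c (20,350) is excluded. The empty ring is at c (108,221) and d (368,362), and the knob is at c (188,72) and d (306,105).

Run:
```python
from h import *
S=cam('side');C=cam('scene')
c=lambda x,y:(225+x/4,155+y/4)
d=lambda x,y:(205+x/7.06,155+y/7.06)
def tri(a,b):
    A=[ray(S,*a),ray(C,*b)];M=sum(np.eye(3)-np.outer(v,v) for p,v in A);r=sum((np.eye(3)-np.outer(v,v))@p for p,v in A)
    return np.linalg.solve(M,r)
for n,a,b,z in(('knob',(188,72),(306,100),.166),('ring',(108,221),(368,362),.072),('shkcap',(82,125),(165,268),.11),('seatmark',(105,273),(378,448),.03),('jarFR',(253,150),(485,158),.135)):
    print(n,tri(c(*a),d(*b)).round(3),plane(S,*c(*a),z).round(3),plane(C,*d(*b),z).round(3))
print('usedtop',plane(S,*c(592,278),.123).round(4),'usedbase',plane(S,*c(566,430),.018).round(4))
for u,v in((323,333),(409,368)): print('purple',plane(S,u*.64,v*.64,.105).round(3))
print('red',plane(S,359*.64,360*.64,.085).round(3))
print('board corner',plane(S,*c(250,470),.018).round(3),plane(S,*c(735,335),.018).round(3))
o=get_obs();print(q(o['ee_rot']).as_matrix().round(3))
```

```text
knob [ 0.585 -0.01   0.165] [ 0.582 -0.011  0.166] [ 0.585 -0.009  0.166]
ring [0.5   0.    0.073] [0.501 0.002 0.072] [ 0.5   -0.     0.072]
shkcap [0.565 0.072 0.106] [0.558 0.067 0.11 ] [0.559 0.075 0.11 ]
seatmark [ 0.493 -0.001  0.031] [0.498 0.001 0.03 ] [ 0.492 -0.001  0.03 ]
jarFR [ 0.551 -0.086  0.135] [ 0.553 -0.086  0.135] [ 0.549 -0.085  0.135]
usedtop [ 0.5438 -0.3339  0.123 ] usedbase [ 0.5313 -0.338   0.018 ]
purple [0.365 0.053 0.105]
purple [ 0.361 -0.126  0.105]
red [ 0.359 -0.03   0.085]
board corner [ 0.376 -0.195  0.018] [ 0.714 -0.397  0.018]
[[-0.976  0.22  -0.   ]
 [ 0.22   0.976 -0.001]
 [-0.    -0.001 -1.   ]]
```

Measurements agree: axis ≈ (0.583, -0.010), empty ring (0.500, 0.001) at radius 0.084, and the shaker about 79° round to the left. The used jar is at about (0.54, -0.335). I'll swing past in front of the tap.

```bash
python3 -m inch '[[[0,0,-0.07,0,0,0,0],[0,0,-0.07,0,0,0,0],[0,0,0,-0.57,-0.76,0,0],[0,0,0,-0.57,-0.76,0,0],[0,0,0,-0.57,-0.76,0,0],[0,0,0,-0.57,-0.76,0,0],[0,0,0,-0.57,-0.76,0,0],[0,0,0,-0.57,-0.76,0,0],[0,0,0,-0.57,-0.76,0,0],[0,0,0,-0.57,-0.76,0,0],[0,0,0,-0.2,-0.9,0,0],[0,0,0,-0.2,-0.9,0,0]]]'; python3 -c "
from h import *
o=get_obs();print(o['tcp_pos'],o['joint_positions'].round(2),q(o['ee_rot']).as_matrix().round(3).tolist())"
```

```text
t: 1.35
tcp_pos: [0.3908, 0.2376, 0.2498]
ee_rot: [-0.0, 0.001, 1.0, -0.0]
force: [0.1, -0.2, 0.3]
finger_gap: 0.996
finger_force: 0.0
[0.39077457 0.23757975 0.24980173] [-0.9   0.05  0.27  1.98 -0.01  1.11  0.94] [[-1.0, 0.003, -0.0], [0.003, 1.0, -0.0], [0.0, -0.0, -1.0]]
```

```bash
python3 -m inch '[[[0,0,0,-0.18,-0.93,0,0],[0,0,0,-0.18,-0.93,0,0],[0,0,0,-0.18,-0.93,0,0],[0,0,0,-0.18,-0.93,0,0],[0,0,0,-0.18,-0.93,0,0],[0,0,0,-0.18,-0.93,0,0],[0,0,0,-0.18,-0.93,0,0],[0,0,0,-0.18,-0.93,0,0],[0,0,0,-0.18,-0.93,0,0],[0,0,0,-0.18,-0.93,0,0],[0,0,0,-0.18,-0.93,0,0],[0,0,0,0,0,0,0]]]'
python3 - <<'E'
from h import *
o=get_obs();im=capture('wrist');cv2.imwrite('pics/w1.png',im);S=capture('side');cv2.imwrite('pics/s1.png',S);cv2.imwrite('pics/sc1.png',capture('scene'))
k=cam('wrist',o);print(o['tcp_pos'],o['joint_positions'].round(2),q(o['ee_rot']).as_matrix().round(3).tolist())
print('pred top px',proj(k,(.542,-.334,.123)))
E
```

```text
t: 2.55
tcp_pos: [0.4868, -0.2797, 0.2501]
ee_rot: [-0.0, 0.006, 1.0, -0.003]
force: [-0.4, -0.3, -0.2]
finger_gap: 1.003
finger_force: 0.0
[ 0.48682491 -0.27969385  0.25005417] [-0.18  0.31  0.77  1.77 -0.23  1.15  2.22] [[-1.0, 0.012, -0.001], [0.012, 1.0, -0.006], [0.001, -0.006, -1.0]]
pred top px (np.float64(203.39438207799785), np.float64(244.90532287671857))
```

View pics/w1.png

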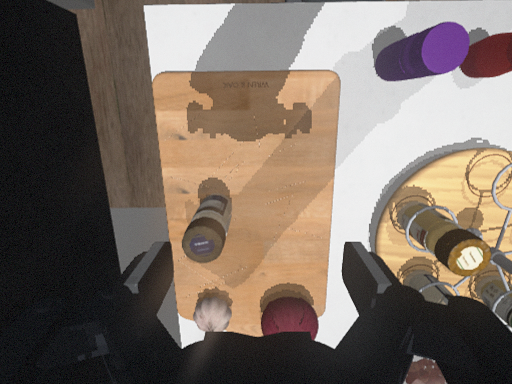

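The wrist view confirms it: the used jar's cap is at (202,243), 2 px from the predicted position. Garlic (213,312) and onion (290,320) are behind it, and the board is clear to the sides. I'll move over the jar and go down.

```bash
python3 -c "
from h import *
o=get_obs();k=cam('wrist',o);print(plane(k,202,243,.123),'garlic',plane(k,213,312,.045))"
python3 -m inch '[[[0,0,0,-0.55,-0.54,0,0],[0,0,0,-0.55,-0.54,0,0],[0,0,0,0,0,0,0],[0,0,0,0,0,0.6,0],[0,0,0,0,0,0.6,0],[0,0,0,0,0,0.6,0],[0,0,0,0,0,0.6,0],[0,0,0,0,0,0.6,0],[0,0,0,0,0,0,0]]]'
```

```text
[ 0.54115119 -0.32510486  0.123     ] garlic [ 0.68546514 -0.33251935  0.045     ]
t: 3.6
tcp_pos: [0.5409, -0.3211, 0.0961]
ee_rot: [-0.004, -0.001, 1.0, 0.003]
force: [-0.5, 0.2, 1.0]
finger_gap: 1.003
finger_force: 0.0
```

Run:
```python
from h import *
o=get_obs();im=capture('wrist');k=cam('wrist',o);print(o['tcp_pos'],o['qvel'].round(3))
for p in((.541,-.334,.123),(.541,-.325,.123)):
    c=proj(k,p);print(c);cv2.circle(im,tuple(int(round(x)) for x in c),3,(0,0,255) if p[1]<-.33 else (0,255,0),-1)
cv2.imwrite('pics/w2.png',im)
```

```text
[ 0.54087655 -0.32105337  0.09607393] [-0.003 -0.043  0.041 -0.068  0.015  0.033 -0.011]
(np.float64(227.82763181178822), np.float64(302.8610989955989))
(np.float64(250.50199772895638), np.float64(302.79402838402893))
```

View pics/w2.png

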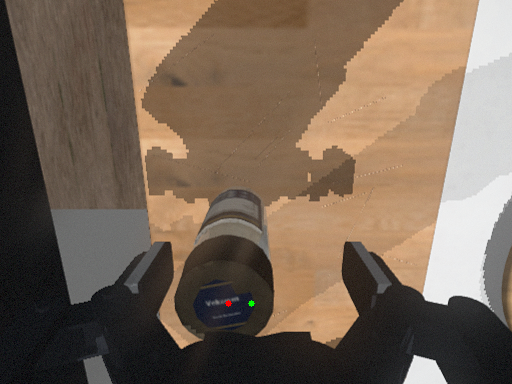

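The cap centre is at (225,297), so the jar is at y≈-0.335 and the tool must shift about 14 mm. I'll centre it and grip.

```bash
python3 -m inch '[[[0,0,0,0.03,-0.14,0,0],[0,0,0,0.02,-0.14,0,0],[0,0,0,0,0,0,0],[0,0,0,0,0,0,1],[0,0,0,0,0,0,1],[0,0,0,0,0,0,1],[0,0,0,0,0,0,1],[0,0,0,0,0,0,1]]]' 35; python3 -m inch '[[[0,0,0,0,0,0,1],[0,0,0,0,0,0,1]]]'
```

```text
t: 4.45
tcp_pos: [0.5409, -0.3397, 0.1]
ee_rot: [0.0, 0.001, 1.0, 0.0]
force: [-0.3, 0.5, 1.5]
finger_gap: 0.47
finger_force: 35.4
t: 4.65
tcp_pos: [0.5409, -0.3397, 0.1]
ee_rot: [0.0, 0.001, 1.0, 0.0]
force: [-0.4, 0.9, 2.1]
finger_gap: 0.475
finger_force: 35.7
```

```bash
python3 -m inch '[[[0,0,0,0,0,-0.5,1],[0,0,0,0,0,-0.8,1],[0,0,0,0,0,-0.9,1],[0,0,0,0,0,-0.7,1],[0,0,0,0.12,0.97,0,1],[0,0,0,0.12,0.97,0,1],[0,0,0,0.12,0.97,0,1],[0,0,0,0.12,0.97,0,1],[0,0,0,0.12,0.97,0,1],[0,0,0,0.12,0.97,0,1],[0,0,0,0.1,0.7,0,1],[0,0,0,0,0.32,0,1]]]';python3 -m inch '[[[0,0,0,0,0,0,1],[0,0,0,0,0,0,1],[0,0,0,0,0,0,1],[0,0,0,0,0,0,1],[0,0,0,0,0,0,1]]]'
python3 - <<'E'
from h import *
o=get_obs();print(o['tcp_pos'],o['joint_positions'].round(2),q(o['ee_rot']).as_matrix().round(3).tolist())
im={n:capture(n) for n in('wrist','side','scene')}
for n in im: cv2.imwrite(f'pics/{n}3.png',im[n])
s=cv2.resize(im['side'][110:240,215:345],None,fx=4.5,fy=4.5,interpolation=cv2.INTER_CUBIC)
w=im['wrist']
cv2.imwrite('pics/e.png',s);
E
```

```text
t: 5.85
tcp_pos: [0.4992, 0.0062, 0.2444]
ee_rot: [-0.001, -0.002, 1.0, 0.001]
force: [0.2, 0.0, -1.0]
finger_gap: 0.469
finger_force: 35.5
t: 6.35
tcp_pos: [0.5004, 0.0006, 0.245]
ee_rot: [0.0, 0.002, 1.0, -0.0]
force: [-0.1, -0.0, -0.9]
finger_gap: 0.473
finger_force: 35.5
[0.50037215 0.00064811 0.2449942 ] [-0.7   0.16  0.68  1.91 -0.11  1.11  1.6 ] [[-1.0, 0.004, 0.0], [0.004, 1.0, -0.0], [-0.0, -0.0, -1.0]]
```

View pics/e.png

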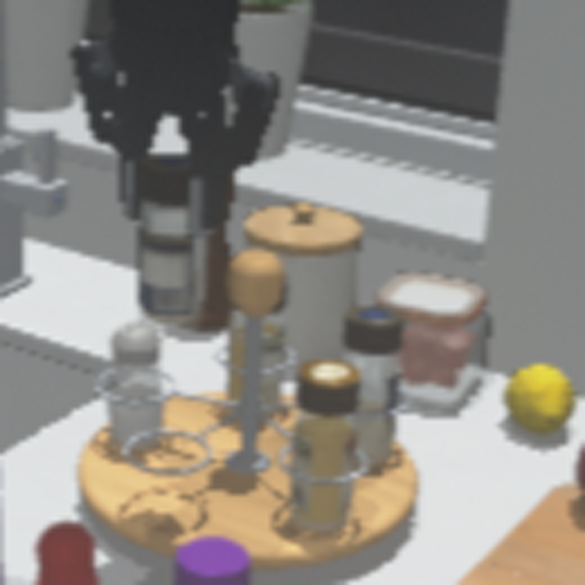

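View pics/wrist3.png

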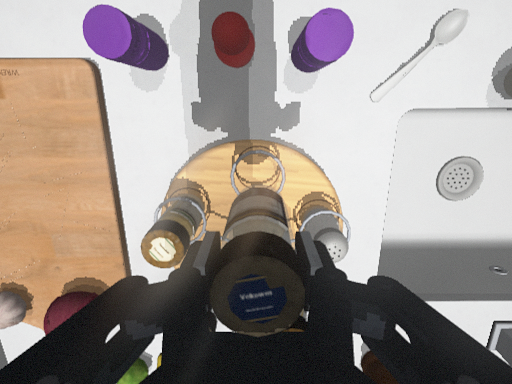

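The wrist view shows the held jar (cap centre about (257,292), bottom's near edge about (262,188)) with the empty ring behind it, centred near (257,173). The shaker is at (330,243) and another jar at (165,248). In the side crop the jar hangs upright with its bottom at (165,315), and the ring is at (170,450).

Run:
```python
from h import *
o=get_obs();k=cam('wrist',o);S=cam('side')
print('ring wrist',plane(k,257.5,173,.072).round(4),'lr',plane(k,230,173,.072).round(4),plane(k,285,173,.072).round(4),'fb',plane(k,257,148,.072).round(4),plane(k,257,198,.072).round(4))
e=lambda x,y:(215+x/4.5,110+y/4.5)
print('ring side',plane(S,*e(169,451),.072).round(4),'knob side',plane(S,*e(257,283),.166).round(4))
print('captop wrist',plane(k,257,290,.268).round(4))
for w,n in((1,'front edge pred'),):
  t=np.array(o['tcp_pos'])
  print(n,proj(k,t+[-.0205,0,-.082]),'L/R',proj(k,t+[0,-.0205,-.082]),proj(k,t+[0,.0205,-.082]))
print('jar bottom ctr side',plane(S,*e(167,311),.163).round(4))
```

```text
ring wrist [0.4964 0.0007 0.072 ] lr [ 0.4963 -0.0282  0.072 ] [0.4965 0.0296 0.072 ] fb [4.701e-01 2.000e-04 7.200e-02] [5.241e-01 1.000e-04 7.200e-02]
ring side [5.026e-01 4.000e-04 7.200e-02] knob side [ 0.583  -0.0111  0.166 ]
captop wrist [4.972e-01 3.000e-04 2.680e-01]
front edge pred (np.float64(258.65937897747943), np.float64(180.68358299448738)) L/R (np.float64(231.55394972707018), np.float64(206.9226000186177)) (np.float64(285.8129502573736), np.float64(206.80300856060802))
jar bottom ctr side [0.515  0.0127 0.163 ]
```

Ring and held jar agree within 1 mm when both are measured in the wrist view. I'll lower it in small steps and watch the force.

```bash
python3 -m inch '[[[0,0,0,0,0,0.5,1],[0,0,0,0,0,0.5,1],[0,0,0,0,0,0.4,1],[0,0,0,0,0,0.2,1],[0,0,0,0,0,0.1,1],[0,0,0,0,0,0,1],[0,0,0,0,0,0,1]]]'; python3 -m inch '[[[0,0,0,0,0,0.1,1],[0,0,0,0,0,0.1,1],[0,0,0,0,0,0.1,1],[0,0,0,0,0,0,1],[0,0,0,0,0,0,1]]]'
```

```text
t: 7.2
tcp_pos: [0.5011, 0.0019, 0.1608]
ee_rot: [0.001, 0.001, 1.0, 0.0]
force: [-0.0, -0.3, -0.4]
finger_gap: 0.463
finger_force: 35.5
t: 7.7
tcp_pos: [0.5002, 0.0019, 0.1448]
ee_rot: [-0.0, 0.001, 1.0, -0.0]
force: [-0.5, 0.1, -1.4]
finger_gap: 0.467
finger_force: 35.5
```

```bash
python3 -m inch '[[[0,0,0,0,0,0.15,1],[0,0,0,0,0,0.15,1],[0,0,0,0,0,0.15,1],[0,0,0,0,0,0.08,1],[0,0,0,0,0,0,1],[0,0,0,0,0,0,1],[0,0,0,0,0,0,1]]]'; python3 -m inch '[[[0,0,0,0,0,0.02,1],[0,0,0,0,0,0.02,1],[0,0,0,0,0,0.02,1],[0,0,0,0,0,0,1],[0,0,0,0,0,0,1]]]';  python3 -m inch '[[[0,0,0,0,0,0.02,1],[0,0,0,0,0,0.02,1],[0,0,0,0,0,0,1],[0,0,0,0,0,0,1]]]'
```

```text
t: 8.4
tcp_pos: [0.5006, 0.0019, 0.1187]
ee_rot: [0.0, 0.001, 1.0, 0.0]
force: [0.3, -0.4, -1.4]
finger_gap: 0.467
finger_force: 35.5
t: 8.9
tcp_pos: [0.5003, 0.002, 0.1155]
ee_rot: [-0.0, 0.001, 1.0, 0.0]
force: [0.1, 0.2, -1.7]
finger_gap: 0.468
finger_force: 35.5
t: 9.3
tcp_pos: [0.5003, 0.002, 0.1135]
ee_rot: [-0.0, 0.001, 1.0, 0.0]
force: [0.4, 0.5, -0.4]
finger_gap: 0.467
finger_force: 35.5
```

```bash
python3 -m inch '[[[0,0,0,0,0,0.02,1],[0,0,0,0,0,0,1],[0,0,0,0,0,0,1]]]'; python3 -m inch '[[[0,0,0,0,0,0.02,1],[0,0,0,0,0,0,1],[0,0,0,0,0,0,1]]]'
```

```text
t: 9.6
tcp_pos: [0.5003, 0.0019, 0.1125]
ee_rot: [-0.0, 0.001, 1.0, 0.0]
force: [-0.1, -0.4, -0.9]
finger_gap: 0.47
finger_force: 35.5
t: 9.9
tcp_pos: [0.5007, 0.002, 0.1123]
ee_rot: [0.0, 0.001, 1.0, 0.0]
force: [-0.9, 0.4, 5.1]
finger_gap: 0.467
finger_force: 35.8
```

Contact is felt (+5 N, after carrying about -1 N) at z=0.1123, where the seat was expected. I'll release, retreat upward and look.

```bash
python3 -m inch '[[[0,0,0,0,0,0,0.3],[0,0,0,0,0,0,0.2],[0,0,0,0,0,0,0.2],[0,0,0,0,0,0,0.2],[0,0,0,0,0,-0.2,0.2],[0,0,0,0,0,-0.5,0.2],[0,0,0,0,0,-0.9,0.1],[0,0,0,0,0,-0.9,0],[0,0,0,0,0,0,0],[0,0,0,0,0,0,0],[0,0,0,0,0,0,0]]]'
python3 - <<'E'
from h import *
o=get_obs();print(o['tcp_pos'])
im={n:capture(n) for n in('wrist','side')}
s=cv2.resize(im['side'][120:245,215:340],(500,500),interpolation=cv2.INTER_CUBIC)
cv2.imwrite('pics/wrist4.png',im['wrist'])
w=cv2.resize(im['wrist'][130:330,130:380],(300,240))
c=np.zeros((500,800,3),np.uint8);c[:,:500]=s;c[:240,500:]=w
cv2.imwrite('pics/f.png',c)
E
```

```text
t: 11.0
tcp_pos: [0.4995, 0.002, 0.2358]
ee_rot: [-0.001, 0.001, 1.0, 0.0]
force: [-0.2, -0.2, -0.1]
finger_gap: 1.001
finger_force: 0.0
[0.49948116 0.00202862 0.23583733]
```

View pics/f.png

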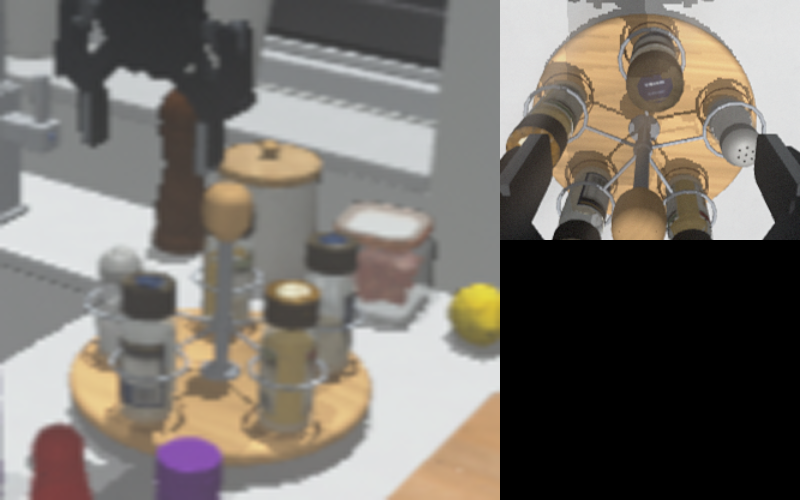

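The jar stands upright in its ring, with its cap at (148,290) in the left crop, and all five rings are filled. The shaker is at (735,130) in the inset. Next I'll move over the knob and pre-rotate the wrist so the turn fits in its range.

```bash
python3 - <<'E'
from h import *
o=get_obs();k=cam('wrist',o)
P=[plane(k,130+x/1.2,130+y/1.2,.072)[:2] for x,y in((152,62),(235,105),(56,104))]
ax=np.array([.583-.004,-.0105])
for p in P: print(p.round(4),np.linalg.norm(p-ax).round(4),np.degrees(np.arctan2(p[1]-ax[1],-(p[0]-ax[0]))).round(1))
E
python3 -m inch '[[[0,0,0,-0.84,-0.13,0,0],[0,0,0,-0.83,-0.12,0,0],[0,0,0.09,0,0,0,0],[0,0,0.09,0,0,0,0],[0,0,0.09,0,0,0,0],[0,0,0.09,0,0,0,0],[0,0,0.09,0,0,0,0],[0,0,0.09,0,0,0,0],[0,0,0.09,0,0,0,0],[0,0,0.09,0,0,0,0],[0,0,0.09,0,0,0,0],[0,0,0.09,0,0,0,0]]]'
python3 -m inch '[[[0,0,0.09,0,0,0,0],[0,0,0,0,0,0,0],[0,0,0,0,0,0,0],[0,0,0,0,0,0,0],[0,0,0,0,0,0,0]]]'
python3 -c "
from h import *
o=get_obs();print(o['tcp_pos'],o['joint_positions'].round(2),q(o['ee_rot']).as_matrix().round(3).tolist())"
```

```text
[5.016e-01 2.000e-04] 0.0781 7.9
[0.5413 0.0738] 0.0923 65.9
[ 0.5401 -0.0851] 0.0841 -62.5
t: 12.3
tcp_pos: [0.5831, -0.0107, 0.2352]
ee_rot: [-0.001, 0.652, 0.758, -0.001]
force: [-0.2, -0.2, -0.7]
finger_gap: 1.0
finger_force: 0.0
t: 12.8
tcp_pos: [0.5837, -0.0107, 0.2364]
ee_rot: [-0.0, 0.702, 0.712, 0.0]
force: [1.4, 0.1, 0.2]
finger_gap: 1.001
finger_force: 0.0
[ 0.58371449 -0.01072891  0.23638796] [-0.82  0.48  1.05  1.74 -0.44  1.19  0.36] [[-0.015, 1.0, -0.0], [1.0, 0.015, 0.0], [0.0, -0.0, -1.0]]
```

```bash
python3 -m inch '[[[0,0,0,0,0,0.45,0],[0,0,0,0,0,0.45,0],[0,0,0,0,0,0.38,0],[0,0,0,0,0,0,0],[0,0,0,0,0,0,0],[0,0,0,0,0,0,0.4],[0,0,0,0,0,0,1],[0,0,0,0,0,0,1],[0,0,0,0,0,0,1],[0,0,0,0,0,0,1],[0,0,0,0,0,0,1]]]' 30
python3 -c "
from h import *
o=get_obs();print(o['tcp_pos'],o['force'],o['joint_positions'].round(2),q(o['ee_rot']).as_matrix().round(3).tolist())"
```

```text
t: 13.9
tcp_pos: [0.5868, -0.0106, 0.174]
ee_rot: [0.003, 0.702, 0.712, 0.002]
force: [5.8, -0.1, 0.2]
finger_gap: 0.409
finger_force: 31.4
[ 0.58682251 -0.01063868  0.17399055] [ 5.83599504 -0.07465809  0.18215623] [-0.78  0.54  0.99  1.8  -0.51  1.07  0.41] [[-0.014, 1.0, 0.007], [1.0, 0.014, -0.001], [-0.001, 0.007, -1.0]]
```

```bash
python3 -m inch '[[[0,0,0,0,0.06,0,1],[0,0,0,0,0,0,1],[0,0,-0.02,0,0,0,1],[0,0,-0.04,0,0,0,1],[0,0,-0.05,0,0,0,1],[0,0,-0.05,0,0,0,1],[0,0,-0.05,0,0,0,1],[0,0,-0.05,0,0,0,1],[0,0,-0.05,0,0,0,1],[0,0,-0.05,0,0,0,1],[0,0,-0.05,0,0,0,1],[0,0,-0.05,0,0,0,1]]]' 40
python3 -m inch '[[[0,0,-0.05,0,0,0,1],[0,0,-0.05,0,0,0,1],[0,0,-0.05,0,0,0,1],[0,0,-0.05,0,0,0,1],[0,0,-0.05,0,0,0,1],[0,0,-0.05,0,0,0,1],[0,0,-0.05,0,0,0,1],[0,0,-0.04,0,0,0,1],[0,0,-0.02,0,0,0,1],[0,0,0,0,0,0,1],[0,0,0,0,0,0,1],[0,0,0,0,0,0,1]]]'
python3 - <<'E'
from h import *
o=get_obs();print(o['tcp_pos'],o['force'],o['wrist_torque'],o['joint_positions'].round(2),q(o['ee_rot']).as_matrix().round(3).tolist())
im={n:capture(n) for n in('wrist','side','scene')}
for n in im: cv2.imwrite(f'pics/{n}5.png',im[n])
s=cv2.resize(im['side'][140:240,220:320],(500,500),interpolation=cv2.INTER_CUBIC)
w=cv2.resize(im['wrist'][100:250,160:360],(300,225))
r=cv2.resize(im['scene'][165:245,205:295],(300,267),interpolation=cv2.INTER_CUBIC)
c=np.zeros((500,800,3),np.uint8);c[:,:500]=s;c[:225,500:]=w;c[233:500,500:]=r
cv2.imwrite('pics/g.png',c)
E
```

```text
t: 15.1
tcp_pos: [0.5889, -0.0099, 0.174]
ee_rot: [0.002, 0.404, 0.915, 0.002]
force: [2.7, 1.0, 3.8]
finger_gap: 0.406
finger_force: 39.9
t: 16.3
tcp_pos: [0.5898, -0.0083, 0.174]
ee_rot: [0.003, 0.094, 0.996, 0.002]
force: [4.3, 3.5, 1.9]
finger_gap: 0.405
finger_force: 39.8
[ 0.5898015  -0.00825711  0.17403374] [4.31853295 3.49715461 1.86744931] [ 0.85594747 -0.97408318  0.04511887] [-0.56  0.43  0.65  1.79 -0.3   1.02  1.59] [[-0.982, 0.188, 0.007], [0.188, 0.982, 0.003], [-0.006, 0.004, -1.0]]
```

View pics/g.png

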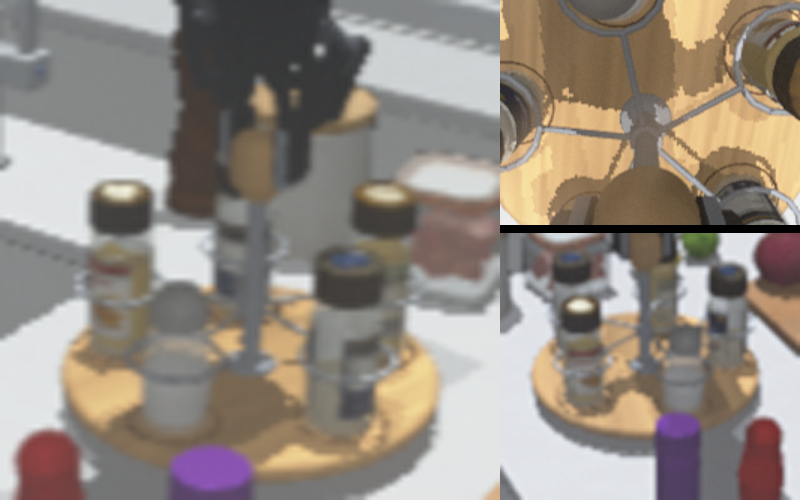

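The carousel has turned. The shaker is now near the front, at (178,365) in the side crop and (683,370) in the scene crop, and every jar is upright. I'll compute its exact angle from the spokes in the wrist view and from the shaker in the two fixed views.

Run:
```python
from h import *
o=get_obs();k=cam('wrist',o);S=cam('side');C=cam('scene')
w=lambda x,y:(160+(x-500)/1.5,100+y/1.5)
for a,b in(((641,105),(625,35)),((662,128),(742,88)),((622,134),(540,130)),((660,140),(716,192))):
    p,r=plane(k,*w(*a),.072),plane(k,*w(*b),.072);d=r-p;print(p.round(4),r.round(4),'deg left of front',np.degrees(np.arctan2(d[1],-d[0])).round(1))
s=lambda x,y:(220+x/5,140+y/5)
c=lambda x,y:(205+(x-500)*.3,165+(y-233)*.3)
def tri(a,b):
    A=[ray(S,*a),ray(C,*b)];M=sum(np.eye(3)-np.outer(v,v) for p,v in A);r=sum((np.eye(3)-np.outer(v,v))@p for p,v in A)
    return np.linalg.solve(M,r)
print('cap',tri(s(179,305),c(685,340)).round(4),'side ring',plane(S,*s(179,363),.072).round(4),'side seat',plane(S,*s(175,418),.03).round(4))
print('knob side',plane(S,*s(253,160),.166).round(4))
print('foot side',plane(S,*s(250,360),.03).round(4))
# line segments in wrist image
im=cv2.imread('pics/wrist5.png',0);L=cv2.createLineSegmentDetector().detect(im)[0][:,0]
for x1,y1,x2,y2 in L:
    p,r=plane(k,x1,y1,.072),plane(k,x2,y2,.072);n=np.linalg.norm(p-r)
    if n>.018 and max(np.hypot(p[0]-.583,p[1]+.01),np.hypot(r[0]-.583,r[1]+.01))<.07:
        if np.hypot(*(p[:2]-[.583,-.01]))>np.hypot(*(r[:2]-[.583,-.01])):p,r=r,p
        d=r-p;print(p[:2].round(3),r[:2].round(3),np.degrees(np.arctan2(d[1],-d[0])).round(1))
```

```text
[ 0.5665 -0.0074  0.072 ] [ 0.5293 -0.0084  0.072 ] deg left of front -1.6
[0.5811 0.0013 0.072 ] [0.5675 0.0465 0.072 ] deg left of front 73.2
[ 0.5804 -0.0206  0.072 ] [ 0.5698 -0.0636  0.072 ] deg left of front -76.2
[ 0.5876 -0.0009  0.072 ] [0.6241 0.0247 0.072 ] deg left of front 144.9
cap [ 0.4998 -0.0116  0.1054] side ring [ 0.4965 -0.0154  0.072 ] side seat [ 0.5034 -0.0088  0.03  ]
knob side [ 0.5861 -0.0039  0.166 ]
foot side [ 0.5901 -0.0053  0.03  ]
[ 0.58 -0.02] [ 0.568 -0.056] -71.9
[ 0.583 -0.023] [ 0.57 -0.06] -70.3
[0.582 0.006] [0.569 0.044] 71.7
[0.608 0.01 ] [0.624 0.022] 141.9
[ 0.592 -0.   ] [0.61  0.013] 142.9
[0.627 0.013] [0.645 0.013] 178.9
[ 0.616 -0.043] [ 0.635 -0.05 ] -159.2
```

```bash
python3 -m inch '[[[0,0,0.008,-0.03,0.03,0,1],[0,0,0,0,0,0,1],[0,0,0,0,0,0,1],[0,0,0,0,0,0,1],[0,0,0,0,0,0,1]]]'
python3 - <<'E'
from h import *
o=get_obs();k=cam('wrist',o);r=q(o['ee_rot']).as_matrix();print(o['tcp_pos'],o['force'],o['wrist_torque'],np.degrees(np.arctan2(r[1,1],r[0,1])))
A=[]
for i in range(3):
  im=cv2.cvtColor(capture('wrist'),6);L=cv2.createLineSegmentDetector().detect(im)[0][:,0]
  for x1,y1,x2,y2 in L:
    p,r=plane(k,x1,y1,.072)[:2],plane(k,x2,y2,.072)[:2];c=np.array([.584,-.008])
    if np.linalg.norm(p-c)>np.linalg.norm(r-c):p,r=r,p
    d=r-p;n=np.linalg.norm(d);off=abs(np.cross(d,c-p))/n
    if n>.012 and off<.006 and np.linalg.norm(r-c)<.066: A.append((np.degrees(np.arctan2(d[1],-d[0])),n,off*1e3))
A=np.array(sorted(A));print(A.round(3))
E
```

```text
t: 16.95
tcp_pos: [0.5898, -0.0082, 0.174]
ee_rot: [0.001, 0.101, 0.995, 0.001]
force: [0.3, 3.8, 6.0]
finger_gap: 0.411
finger_force: 40.2
[ 0.5898289  -0.00821951  0.17397609] [0.32068906 3.84652084 5.95810018] [ 0.69351965 -0.10503303 -0.02279461] 78.3851970650223
[[-1.74053e+02  1.60000e-02  5.28500e+00]
 [-1.73923e+02  1.30000e-02  5.32300e+00]
 [-1.73777e+02  1.40000e-02  5.36200e+00]
 [-7.23390e+01  2.60000e-02  2.95600e+00]
 [-7.15840e+01  1.50000e-02  2.54600e+00]
 [-7.14220e+01  4.00000e-02  4.65000e-01]
 [-7.14150e+01  4.00000e-02  4.53000e-01]
 [-7.13980e+01  3.90000e-02  4.51000e-01]
 [-7.06240e+01  4.30000e-02  3.65400e+00]
 [-7.05750e+01  4.40000e-02  3.66700e+00]
 [ 6.84960e+01  1.30000e-02  6.27000e-01]
 [ 6.94540e+01  1.90000e-02  7.60000e-02]
 [ 7.02580e+01  1.40000e-02  5.47800e+00]
 [ 7.17190e+01  2.50000e-02  1.47500e+00]
 [ 7.21900e+01  3.90000e-02  2.70800e+00]
 [ 7.22020e+01  3.90000e-02  2.70700e+00]
 [ 7.22340e+01  3.90000e-02  2.69100e+00]
 [ 1.43398e+02  1.60000e-02  3.80000e-01]
 [ 1.43823e+02  2.20000e-02  9.37000e-01]
 [ 1.43983e+02  1.40000e-02  9.10000e-02]
 [ 1.44419e+02  1.40000e-02  3.99000e-01]
 [ 1.53375e+02  1.30000e-02  1.11000e-01]
 [ 1.54386e+02  1.20000e-02  5.87000e-01]
 [ 1.54833e+02  1.20000e-02  8.90000e-01]]<stdin>:9: DeprecationWarning: Arrays of 2-dimensional vectors are deprecated. Use arrays of 3-dimensional vectors instead. (deprecated in NumPy 2.0)
```

The spokes now read -71°, 72° and 144°, so the shaker's ring is within about 0.5° of straight front. The knob is gripped and the forces are small, so I'm handing in.

```bash
python3 -c "
from station import *
print(finish_job())"
```

```text
the job is handed in; nothing more can be done
None
```

The job is handed in at about 17 s: the spice jar stands in its ring, released after I felt it touch the seat, and the salt shaker is straight in front to within about a degree, with the knob still gripped and every jar seen upright.

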